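Lock the slide magazine into the scanner dock

ROBOT

A 6-joint arm with a two-finger parallel gripper is mounted at the origin on the work surface. World frame = base frame: x ahead of the robot, y to its left, z up, the work surface at z = 0. Lengths are in m, angles in rad, forces in N, time in s.
With the tool pointing down it reaches from about 0.225 to 0.875 m from the base axis. Payload 3.4 kg.
Tool frame: the origin (TCP) lies between the finger pads; the fingertips stand 14 mm ahead of it and the grasp point (between the pads) lies 5 mm behind it; z points along the fingers, y is the direction in which the jaws open and shut (so a half turn about z gives the same grasp; the last joint's range is limited). The gripper opens to 85 mm and grips with 20 to 120 N. Pads are 22 mm wide; open, the fingers measure 114 mm over their backs; the gripper's body (76 mm by 85 mm) begins 54 mm behind the grasp point. The pads swing forward as they close: fully open they stand 13 mm farther back than shut.
Start: joints at [-1.379, 0.276, 1.505, -0, 1.361, -0.121], TCP at [0.177, -0.547, 0.213] pointing down, gripper open.
Joint ranges: [-2.89, 2.89], [-0.75, 2.08], [0.22, 2.7], [-1.18, 4.32], [0.11, 2.71], [-2.7, 2.7]. Speed limits (rad/s): [2.57, 2.57, 3.14, 3.14, 3.14, 3.14].

INTERFACE

Orientations are given as a unit quaternion [w, x, y, z].
In Python, from rig import manip, get_image, job gives the robot as it stands. The module is installed in compiled form; this text tells all that it offers.
- The arm moves only by the tool step_arm, never from a script. Its argument "moves" is one flat list of numbers, 5 for each row, row after row: the shift along the tool's x, y, z as a fraction of full scale, then the turn about the tool's z as a fraction of full scale, then the gripper's target within -1 to 1 (shut at 1, half-way at 0, fully open at -1). In form: [dx, dy, dz, twist, hand, dx, dy, dz, twist, hand, ...]. A call has 1 to 5 rows; each row is the pose to reach, as a shift and turn from the pose commanded when the call began, along the tool's axes at that moment, turning the shorter way round; what a row does not reach only later rows make up. Full scale, the value 1, is 500 mm for a shift and pi rad for a turn. A row lasts 1/10 s, in which the tool goes at most 50 mm and 8.59 degrees, less where a joint would pass 70% of its speed; a pose out of reach is approached as far as the arm can. A call with a number of a shift or a turn outside -1 to 1 is refused whole. A call with a gripper value outside its range is refused whole. The fingers move at their own pace and stop on an object; "force" is the grip in N (left out, the last holds). Time passes only in rows, so rows that repeat a pose let the fingers close. It gives the time, the measured TCP pose, the force and the opening at its end, in the units of the state.
- manip.get_state(): the state, without advancing time (a new reading comes with each control period).
- get_image(name): name is "scene" or "top" or "wrist"; returns a dict with "frame" (400x640x3 uint8, blue, green, red), "fx", "fy", "cx", "cy" (pixels), "k1" (the pictures are not rectified: a ray, as slopes to the right and down, at radius r is drawn at 1 + k1 r^2 times it, then the intrinsics apply), "rvec" (rotation vector, rad) and "tvec" (3), from world to camera coordinates, as OpenCV has them; the wrist camera has in their place "T_tool_cam" (4x4, takes a point from camera to tool coordinates, whose origin is the TCP and whose axes are the flange's). Camera axes: x right, y down, z forward; pixel columns grow to the right and rows downward; lengths in m; the calibration is good to about 2 mm. A picture is of the moment at which its call begins: read the wrist's pose just before it. There is no depth.
- job.sign_off(): hands the job in, once; it reports no verdict.
The state is a dict: "clock": time; "qpos": joint angles; "qd": joint speeds; "effort": joint torques, N m; "position": TCP position; "ee_rot": TCP orientation; "contact_force": force on the tool from outside, world axes, zero at the start; "moment": the same for the moment, N m; "width": finger opening in m.
Only numpy, scipy, OpenCV 4.12 (cv2) and the standard library are available. Lean on these libraries where they do the work, as an engineer would, in place of code of your own. Each camera call takes 0.05 s, during which the arm holds its last target. There are 200 camera calls.

TASK

Push the slide magazine along the dock's rails until it meets the rubber seal, with its bolt inside the mouth of the cam lock, then turn the cam's wing clockwise (seen from above), about half a turn, so that its hook draws the magazine in and clamps it firmly tight against the stop. Stop as soon as it binds firmly: neither leave it slack nor force it on. Let go and leave the other things on the desk where they are.

Things in the scene. Friction and masses are not known exactly. Their poses are not given: they have to be found in the camera images.
- dock: Fixed aluminium bed, plate 112 (x) x 330 (y) x 12 mm high; origin at table height on its long centre line, 180 mm from its -y end. x points away from the robot (yaw within 0.35 rad); the magazine is pushed in towards +y. Two steel rails, 26 mm high, inner faces 73 mm apart, run from y = -175 to +40 mm.
- seal_face (a point): Nominal middle of the seal's face, on the dock at y = +29.4 mm, 23 mm above the table. Two rubber pads stand 4 mm proud of a grey stop (two pillars 34 mm high, 20 mm gap for the bolt) and yield 2 N/mm: 8 N when flush with it. Real stop and seal lie up to 2.2 mm nearer or farther, different each time and not measured.
- cam_axis (a point): Point on the vertical axis of the cam lock, 66 mm above the table, 90 mm from the dock's origin along its +y; a good height to grip the wing. It does not move on the dock.
- cam_disc: Turning cam lock: steel disc 72 mm across with an upright spiral wall (the hook, 5 mm thick, top 31 mm above the table) open towards the magazine, and on top a dark wing (bar) 60 x 12 mm, 52 to 76 mm above the table, centred on the axis. Origin on the axis, 12 mm above the table; its x axis lies along the wing. The spiral holds by itself when let go.
- cam_lock (a joint): Cam angle (rad), clockwise from above positive, 0 with the wing along the dock's x axis; starts at -0.3 to 0.4, end stops -0.4 and 4.0. The hook passes behind the pin at about 0.75, then draws it 3.2 mm per rad. Binds near 3.1, anywhere in 2.4 to 3.8 (depends on the stop). Takes 0.05 to 0.17 N m before that, 0.3 to 0.4 N m when firmly tight; overloaded above about 0.6 N m.
- magazine: Loose grey slide magazine, 0.28 to 0.5 kg, 70 (x) x 100 (y) x 46 mm high, glass slides in two rows; on the dock's plate between the rails (1.5 mm play each side), axes as the dock's. Origin under its centre, 12 mm above the table. Starts at y = -85 to -60 mm of the dock; touches the seal at about -20.6, is tight on the stop at about -16.6 (each up to 2.2 mm either way).
- bolt_pin (a point): Middle of the steel pin (8 mm thick, 20.5 to 35 mm above the table) hanging from the end of the magazine's bolt, 86.7 mm from the magazine's origin along its +y. The bolt (10 mm wide, 33.5 to 41.5 mm above the table) sticks out 41 mm from the magazine's +y face. The cam's hook must catch behind the pin.
- rib_top (a point): Middle of the top of the magazine's black carrying rib, 84 mm above the table, 22 mm from the magazine's origin along its -y. The rib is 12 mm thick (x), 50 mm long (y), and free for 26 mm down from its top beside the slides.
- slide_box_a: Loose white slide box 34 x 85 x 26 mm near the dock on the robot's side; origin at its underside. Leave alone.
- slide_box_b: The same kind of box on the dock's far side. Leave alone.
- oil_bottle: Small amber bottle, 32 mm across, 62 mm high, on the dock's far side; origin at its underside. Leave alone.
- mouse: Black computer mouse 105 x 62 x 32 mm, to the left; origin at its underside. Leave alone.
Not all that is in view belongs to the job. Leave any red or yellow look-alike of the magazine alone.

How it is judged:
On the way:
1. the magazine is pushed in along the rails until its bolt pin lies inside the cam's mouth (y of magazine in the frame of dock above -0.0245 m), for 0.2 s.
At the end, for the whole second after the job is handed in: The cam's hook pulls on the magazine's bolt with more than 14 N (the seal alone gives 8 N, so it is clamped on the stop), the magazine lies flat in the dock with its origin beyond y = -19.5 mm of the dock, and it is at rest (contact force between magazine and cam_disc above 14 N and y of magazine in the frame of dock above -0.0195 m and angle between magazine's own z axis and vertical below 0.06 rad and linear speed of magazine below 0.01 m/s); the robot touches nothing.
It fails at once if the cam is forced: hook and bolt press on each other with more than 85 N (contact force between magazine and cam_disc above 85 N).
It fails at once if a slide box, the oil bottle or the mouse is moved by more than 25 mm (distance of any of slide_box_a, slide_box_b, oil_bottle, mouse from where it was at the start of the episode above 0.025 m).
It also fails if it takes over 72 s, if anything falls off the work surface, if the arm or the gripper's body presses on something with over 40 N, if the wrist force passes 120 N, or if a joint passes its speed limit or range.

## Working session

There is one attempt and no reset: what is moved stays moved. The work goes in short steps, Python scripts to look and compute and a tool call to move; the robot and the scene stay as the last step left them, time stands still between calls to the robot, and variables do not carry over. Pictures are saved under pics/ and viewed, about 8 in all and at most 12, crops included, and the job is handed in when it is done.

Besides the shell and the picture viewer there is one more tool, called after ">>>" by a JSON object that holds its "api" and its "payload", one argument or row to a line. step_arm: Moves the arm, as the interface text tells. Its arguments: {"type":"object","properties":{"moves":{"type":"array","items":{"type":"number","minimum":-1,"maximum":1}},"force":{"type":"number"}},"required":["moves"]}

```bash
mkdir -p pics; cat > h.py <<'E'
import numpy as np, cv2
from rig import manip, get_image, job
from scipy.spatial.transform import Rotation as R
def snap(name, fn=None):
    s=manip.get_state(); im=get_image(name)
    if fn: cv2.imwrite('pics/'+fn, im['frame'])
    K=np.array([[im['fx'],0,im['cx']],[0,im['fy'],im['cy']],[0,0,1]])
    if name=='wrist':
        T=np.eye(4); q=s['ee_rot']; T[:3,:3]=R.from_quat([q[1],q[2],q[3],q[0]]).as_matrix(); T[:3,3]=s['position']
        W=np.linalg.inv(T@np.array(im['T_tool_cam']))
    else:
        W=np.eye(4); W[:3,:3]=cv2.Rodrigues(np.array(im['rvec'],float))[0]; W[:3,3]=np.ravel(im['tvec'])
    np.savez('pics/%s.npz'%(fn or name), K=K,W=W,k1=im['k1'])
    return im
def cal(fn): d=np.load('pics/%s.npz'%fn); return d['K'],d['W'],float(d['k1'])
def ray(c,u,v):
    K,W,k1=c; p=np.array([(u-K[0,2])/K[0,0],(v-K[1,2])/K[1,1]]); x=p.copy()
    for _ in range(30): x=p/(1+k1*(x@x))
    Ri=W[:3,:3].T; return -Ri@W[:3,3], Ri@np.array([x[0],x[1],1])
def at_z(c,u,v,z):
    o,d=ray(c,u,v); return o+d*(z-o[2])/d[2]
def proj(c,P):
    K,W,k1=c; q=W[:3,:3]@np.asarray(P)+W[:3,3]; x=q[:2]/q[2]; x=x*(1+k1*(x@x)); return K[0,0]*x[0]+K[0,2],K[1,1]*x[1]+K[1,2]
E
python3 - <<'E'
from h import *
print(manip.get_state())
a=snap('top','top0.png');b=snap('scene','sc0.png')
print(cal('top0.png'))
E
```

```text
{'clock': 0.0, 'qpos': array([-1.37899594e+00,  2.76620020e-01,  1.50611923e+00,  1.00664896e-05,
        1.36068064e+00, -1.20994632e-01]), 'qd': array([-0.00036016, -0.00033266,  0.0012817 ,  0.00079201, -0.00044027,
       -0.00021202]), 'effort': array([-5.56983468e-04, -4.16769683e+01, -2.45803249e+01, -1.65420365e-04,
        1.12573474e-02, -1.82253125e-06]), 'position': array([ 0.17683518, -0.54655921,  0.211731  ]), 'ee_rot': array([-9.13222459e-04,  9.87794571e-01,  1.55759596e-01, -2.74195432e-05]), 'contact_force': array([-0.24345126, -0.37250672,  0.17095701]), 'moment': array([ 0.01908339,  0.04072425, -0.03351085]), 'width': 0.08563918466933262}
(array([[394.02346758,   0.        , 316.05959366],
       [  0.        , 394.02346758, 201.49830546],
       [  0.        ,   0.        ,   1.        ]]), array([[ 5.84133620e-02, -9.98292260e-01,  6.65946921e-04,
         1.25406639e-01],
       [-9.77833974e-01, -5.73506145e-02, -2.01374342e-01,
         5.33785716e-01],
       [ 2.01068639e-01,  1.11117668e-02, -9.79514130e-01,
         8.16318927e-01],
       [ 0.00000000e+00,  0.00000000e+00,  0.00000000e+00,
         1.00000000e+00]]), -0.036159926066236935)
```

View pics/top0.png

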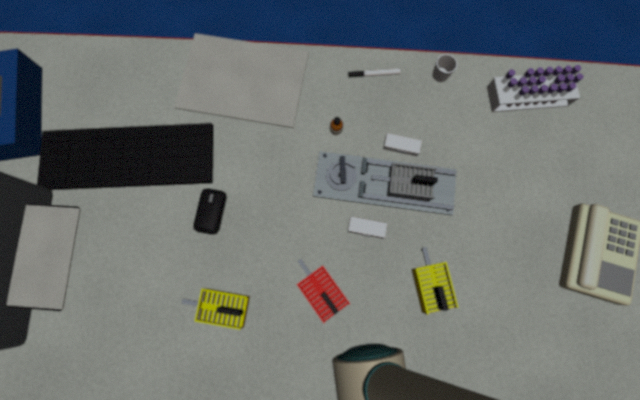

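View pics/sc0.png

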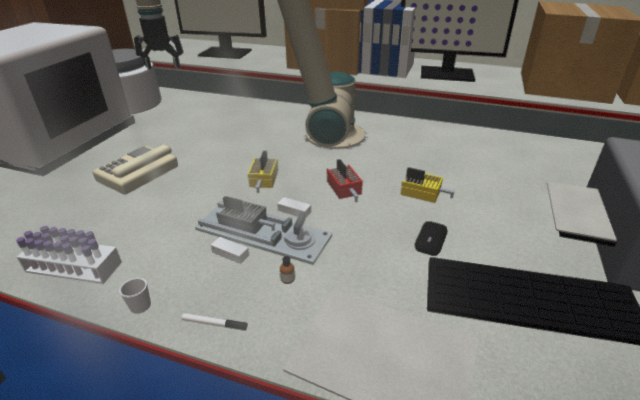

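The top view shows the dock with its +y end on the left, from about (315,152) to (456,213). The wing is near (343,168) and the rib near (425,180). Next I'll enlarge that area.

```bash
python3 - <<'E'
from h import *
im=cv2.imread('pics/top0.png')[140:225,305:465]
cv2.imwrite('pics/c1.png',cv2.resize(im,None,fx=5,fy=5,interpolation=cv2.INTER_CUBIC))
E
```

```text
(no output)
```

View pics/c1.png

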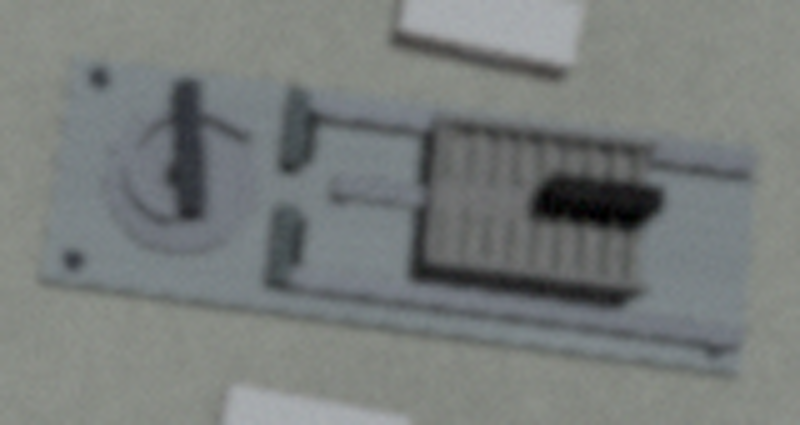

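The crop shows the plate corners at about (75,60), (757,150), (738,375) and (40,283), with the wing at (187,150) and the rib top running (545,190)–(655,200).

```bash
python3 - <<'E'
from h import *
c=cal('top0.png')
f=lambda x,y,z: at_z(c,x/5+305-.4,y/5+140-.4,z)
P=[f(75,60,.012),f(757,150,.012),f(738,375,.012),f(40,283,.012)]
for p in P: print(p)
L=np.array([[.056,.150],[.056,-.180],[-.056,-.180],[-.056,.150]])
A=np.array(P)[:,:2]; ca=A.mean(0); cl=L.mean(0)
H=(L-cl).T@(A-ca); th=np.arctan2(H[0,1]-H[1,0],H[0,0]+H[1,1]); Rm=np.array([[np.cos(th),-np.sin(th)],[np.sin(th),np.cos(th)]])
o=ca-Rm@cl; print('yaw',th,'o',o,'res',A-(o+L@Rm.T))
print('cam',o+Rm@[0,.09],'wing ends', f(187,82,.076),f(190,215,.076))
r=f(605,190,.084);print('rib',r,(Rm.T@(r[:2]-o)))
w=f(187,82,.076)-f(190,215,.076); print('wing ang',np.arctan2(w[1],w[0])-th)
E
```

```text
[0.65586264 0.15555682 0.012     ]
[ 0.6306987  -0.16975737  0.012     ]
[ 0.52176024 -0.15938804  0.012     ]
[0.54629878 0.16565357 0.012     ]
yaw -0.07802956090729588 o [0.58982435 0.0129706 ] res [[-0.00148387 -0.00259215]
 [-0.00092418  0.00108955]
 [ 0.00179658  0.00272844]
 [ 0.00061148 -0.00122584]]
cam [0.59683988 0.10269676] wing ends [0.62676882 0.10499693 0.076     ] [0.56635156 0.10098113 0.076     ]
rib [ 0.58608737 -0.07772123  0.084     ] [ 0.00334385 -0.09070718]
wing ang 0.14439967237659573
```

```bash
cat >> h.py <<'E'
def psi(s=None):
    s=s or manip.get_state(); q=s['ee_rot']; m=R.from_quat([q[1],q[2],q[3],q[0]]).as_matrix(); return m
def go(x,y,z,ps):
    s=manip.get_state(); m=psi(s); d=m.T@(np.array([x,y,z])-s['position']); p0=np.arctan2(m[1,0],m[0,0])
    t=(p0-ps+np.pi)%(2*np.pi)-np.pi
    print('move',np.round(d/.5,4),'twist',round(t/np.pi,4),'psi',round(p0,4),'q6',s['qpos'][5])
E
python3 - <<'E'
from h import *
go(.586,-.078,.26,1.493); im=snap('wrist','w.png'); print(im['T_tool_cam'],im['fx'])
E
```

```text
move [ 1.067  -0.6401 -0.0951] twist -0.3757 psi 0.3128 q6 -0.12099020427869447
[[-4.26841334e-04 -9.61051929e-01 -2.76367523e-01  6.91433270e-02]
 [ 9.99998912e-01 -2.00108312e-05 -1.47488177e-03  1.38880312e-03]
 [ 1.41190763e-03 -2.76367852e-01  9.61050892e-01 -1.61407190e-01]
 [ 0.00000000e+00  0.00000000e+00  0.00000000e+00  1.00000000e+00]] 339.10104597636393
```

>>> {"api": "step_arm", "payload": {
  "moves": [0.533,-0.32,-0.048,-0.188,-1,0.533,-0.32,-0.048,-0.188,-1,0.533,-0.32,-0.048,-0.188,-1,0.533,-0.32,-0.048,-0.188,-1,0.533,-0.32,-0.048,-0.188,-1]
}}

```text
clock: 0.65
position: [0.3416, -0.3576, 0.2318]
ee_rot: [-0.0, 0.899, 0.437, 0.0]
contact_force: [1.1, -0.2, 0.3]
width: 0.0855
```

```bash
python3 -c "
from h import *
go(.586,-.06,.26,1.493)"
```

```text
move [ 0.7699  0.0168 -0.0562] twist -0.1871 psi 0.9051 q6 -0.28340015850511996
```

>>> {"api": "step_arm", "payload": {
  "moves": [0.75,0.017,-0.05,-0.187,-1,0.75,0.017,-0.05,-0.187,-1,0.75,0.017,-0.05,-0.187,-1,0.75,0.017,-0.05,-0.187,-1,0.75,0.017,-0.05,-0.187,-1]
}}

```text
clock: 1.15
position: [0.5004, -0.165, 0.2485]
ee_rot: [0.0, 0.734, 0.679, -0.0]
contact_force: [0.3, -0.8, -0.9]
width: 0.0854
```

```bash
python3 -c "
from h import *
go(.586,-.06,.26,1.493)"
```

```text
move [ 0.2227  0.1544 -0.023 ] twist 0.0001 psi 1.4933 q6 -0.3729077489977677
```

>>> {"api": "step_arm", "payload": {
  "moves": [0.22,0.154,-0.023,0,-1,0.22,0.154,-0.023,0,-1,0.22,0.154,-0.023,0,-1,0.22,0.154,-0.023,0,-1,0.22,0.154,-0.023,0,-1]
}}

```text
clock: 1.65
position: [0.5849, -0.0629, 0.2593]
ee_rot: [-0.0, 0.734, 0.679, -0.001]
contact_force: [0.7, -0.0, 0.2]
width: 0.0855
```

```bash
python3 -c "
from h import *
snap('wrist','w1.png')
go(.586,-.06,.26,1.493)"
```

```text
move [ 0.0076  0.0025 -0.0012] twist -0.0005 psi 1.4913 q6 -0.1466211854513096
```

View pics/w1.png

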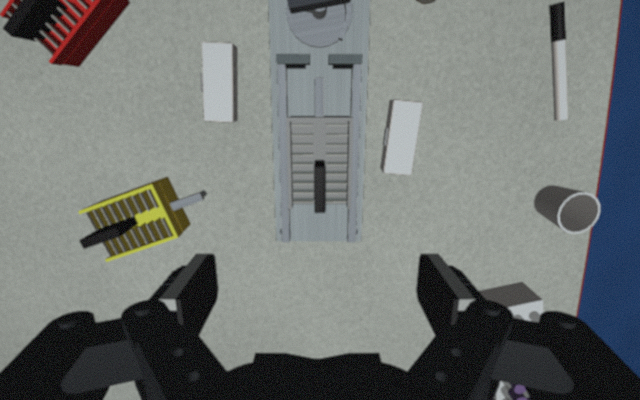

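```bash
python3 - <<'E'
from h import *
im=cv2.imread('pics/w1.png')[0:250,260:380]
cv2.imwrite('pics/c2.png',cv2.resize(im[90:250],None,fx=3.7,fy=3.7,interpolation=cv2.INTER_CUBIC))
c=cal('w1.png')
th=-.078;o=np.array([.5898,.013]);Rm=np.array([[np.cos(th),-np.sin(th)],[np.sin(th),np.cos(th)]])
for u,v in [(275,241),(359,241)]:
  p=at_z(c,u,v,.012); print(p, Rm.T@(p[:2]-o))
for l,z in [((-.056,-.18),.012),((.056,-.18),.012),((0,.09),.076),((.0,-.066),.084),((0,-.116),.084),((0,-.091),.084)]:
  print(l,proj(c,[*(o+Rm@l),z]))
E
```

```text
[ 0.52123311 -0.16364226  0.012     ] [-0.05459428 -0.18144798]
[ 0.63019462 -0.17204988  0.012     ] [ 0.05469106 -0.18133965]
(-0.056, -0.18) (np.float64(273.8813650177202), np.float64(239.966291437213))
(0.056, -0.18) (np.float64(360.04251991950366), np.float64(240.0446223706173))
(0, 0.09) (np.float64(316.62055268487967), np.float64(-7.936665728127821))
(0.0, -0.066) (np.float64(316.6836719170018), np.float64(162.57320018175238))
(0, -0.116) (np.float64(316.71100341232335), np.float64(210.096123136202))
(0, -0.091) (np.float64(316.69759056069495), np.float64(186.7984880549982))
```

View pics/c2.png

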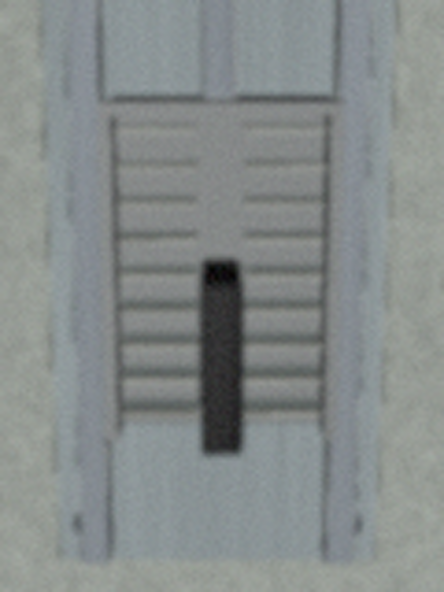

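The crop shows the rib top from (202,287) to (242,453), centred at full-image (320,190). The plate's midline is at u≈318.6 near the bottom and 319.7 near the top.

```bash
python3 - <<'E'
from h import *
c=cal('w1.png')
r=at_z(c,320,190,.084); print('rib',r)
a,b=at_z(c,320,167.6,.084),at_z(c,320,212.4,.084); print(a,b,np.linalg.norm(a-b))
f=lambda x,y,z: at_z(c,x/3.7+260-.37,y/3.7+90-.37,z)[:2]
B=[f(58,560,.012),f(376,560,.012)];T=[f(45,10,.012),f(397,10,.012)]
m0=(B[0]+B[1])/2;m1=(T[0]+T[1])/2;d=m1-m0;print(np.linalg.norm(B[1]-B[0]),np.linalg.norm(T[1]-T[0]))
th=np.arctan2(d[1],d[0])-np.pi/2;print('yaw',th,'end mid',m0,'origin',m0+.18*d/np.linalg.norm(d),'cam',m0+.27*d/np.linalg.norm(d))
u=d/np.linalg.norm(d); print('rib y dock',(r[:2]-m0)@u-.18,'x',(r[:2]-m0)@[u[1],-u[0]])
go(r[0],r[1],.16,1.571+th)
E
```

```text
rib [ 0.58581808 -0.0813531   0.084     ]
[ 0.58758309 -0.05815134  0.084     ] [ 0.58398756 -0.10543142  0.084     ] 0.0474166001062046
0.11181559751990744 0.10987477409641754
yaw -0.08407480563035108 end mid [ 0.57737542 -0.16794973] origin [0.59249106 0.01141447] cam [0.60004888 0.10109657]
rib y dock -0.09300026625009179 x 0.0011408195396168735
move [-0.0349  0.0058  0.1988] twist 0.0014 psi 1.4913 q6 -0.1466211854513096
```

>>> {"api": "step_arm", "payload": {
  "moves": [-0.035,0.006,0.1,0.001,-1,-0.035,0.006,0.2,0.001,-1,-0.035,0.006,0.25,0.001,-1,-0.035,0.006,0.25,0.001,-1,-0.035,0.006,0.25,0.001,-1]
}}

```text
clock: 2.2
position: [0.5864, -0.0823, 0.1355]
ee_rot: [0.0, 0.736, 0.677, -0.0]
contact_force: [0.6, 0.1, 1.5]
width: 0.0851
```

```bash
python3 -c "
from h import *
snap('wrist','w2.png')
go(.5858,-.081,.075,1.489)
c=cal('w2.png');print(proj(c,[.5858,-.0814,.084]))"
```

```text
move [ 0.0024 -0.0041  0.1236] twist -0.0008 psi 1.4865 q6 -0.17181235705035064
(np.float64(316.4367775910497), np.float64(208.66884550816224))
```

View pics/w2.png

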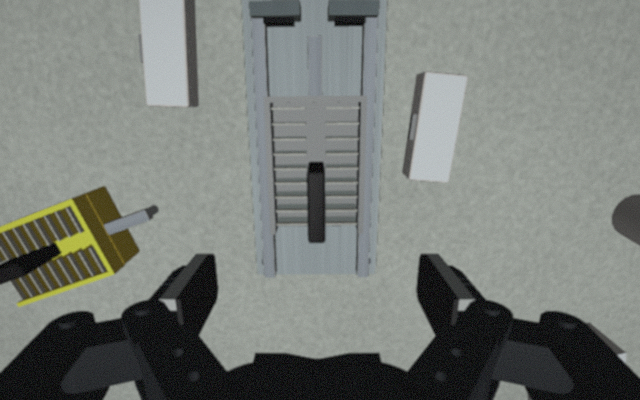

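The view shows the rib at u≈317, v≈173–242, midway between the fingers, and the prediction (316,209) agrees. I'll descend and grip.

>>> {"api": "step_arm", "payload": {
  "moves": [0.002,-0.003,0.08,0,-1,0.002,-0.003,0.122,0,-1,0.002,-0.003,0.122,0,-1,0.002,-0.003,0.122,0,0.5,0.002,-0.003,0.122,0,0.5],
  "force": 30
}}

```text
clock: 2.75
position: [0.5873, -0.0806, 0.0766]
ee_rot: [0.002, 0.736, 0.677, 0.001]
contact_force: [-0.8, -0.4, 0.3]
width: 0.0591
```

>>> {"api": "step_arm", "payload": {
  "moves": [0,0,0,0,1,0,0,0,0,1,0,0,0,0,1,0,0,0,0,1,0,0,0,0,1]
}}

```text
clock: 3.25
position: [0.5853, -0.08, 0.074]
ee_rot: [0.0, 0.736, 0.677, -0.0]
contact_force: [-0.2, -0.5, 0.4]
width: 0.0002
```

```bash
python3 -c "
from h import *
print(manip.get_state())
go(.5858,-.081,.075,1.489)"
```

```text
{'clock': 3.25, 'qpos': array([-2.53501551e-01,  4.05675038e-01,  1.67479230e+00, -8.26208719e-05,
        1.06105620e+00, -1.70443935e-01]), 'qd': array([ 0.00096481,  0.00147216,  0.00148916, -0.00252147, -0.00057032,
       -0.00088319]), 'effort': array([ 2.75589620e-03, -4.56497383e+01, -2.08806002e+01, -5.95729689e-04,
       -6.02793680e-04, -1.28423957e-05]), 'position': array([ 0.58529175, -0.07997184,  0.07401718]), 'ee_rot': array([ 4.85908976e-05,  7.35840328e-01,  6.77155085e-01, -1.15448356e-05]), 'contact_force': array([-0.16206281, -0.50696364,  0.35635911]), 'moment': array([ 0.02500891,  0.02638732, -0.00159541]), 'width': 0.0001547670899546254}
move [-0.002   0.0012 -0.002 ] twist -0.0004 psi 1.4878 q6 -0.170443935190894
```

```bash
python3 -c "
from h import *
im=snap('wrist','w3.png')['frame']; t=snap('scene','s3.png')['frame']
t=cv2.resize(t[180:270,180:345],None,fx=3.8,fy=3.8,interpolation=cv2.INTER_CUBIC)
out=np.zeros((595,640,3),np.uint8); out[:250]=cv2.resize(im,(400,250)).repeat(1,0) if 0 else np.pad(cv2.resize(im,(400,250)),((0,0),(0,240),(0,0)))
out[252:252+t.shape[0],:t.shape[1]]=t[:343]
cv2.imwrite('pics/m3.png',out)"
```

```text
(no output)
```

View pics/m3.png

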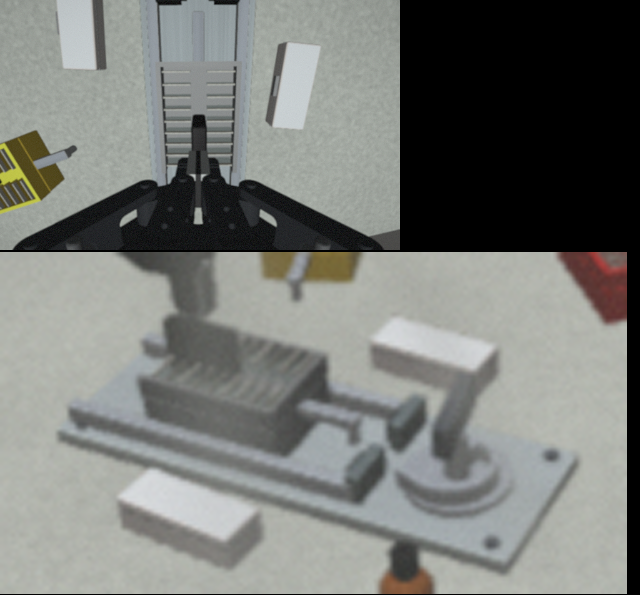

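```bash
python3 - <<'E'
from h import *
s=manip.get_state(); m=psi(s); p=s['position']; z=m[:,2]; print(z,p)
w=cv2.imread('pics/w3.png'); t=cv2.imread('pics/s3.png')
def crop(im,c,x0,y0,w_,h_,f):
    o=cv2.resize(im[y0:y0+h_,x0:x0+w_],None,fx=f,fy=f,interpolation=cv2.INTER_CUBIC)
    for P,col in [(p,(0,0,255)),(p+.014*z,(0,255,0)),(p-.005*z,(255,255,0)),([.5858,-.0814,.084],(255,0,255)),([.592,.0114,.012],(0,255,255))]:
        u,v=proj(c,P); print(u,v); cv2.drawMarker(o,(int((u+.5-x0)*f),int((v+.5-y0)*f)),col,cv2.MARKER_CROSS,9,1)
    return o
a=crop(w,cal('w3.png'),220,130,200,150,2); b=crop(t,cal('s3.png'),190,150,130,110,4)
a=np.pad(a,((0,440-300),(0,0),(0,0)));cv2.imwrite('pics/m4.png',cv2.resize(np.hstack([a,b]),None,fx=.85,fy=.85))
E
```

```text
[-1.60781500e-04 -5.31904197e-05 -9.99999986e-01] [ 0.58525022 -0.07998048  0.07388852]
317.40266559803734 240.49515066356696
317.3999638202098 230.58150018537862
317.4037225188419 244.41574114864486
318.77034692148277 251.25098330859353
316.0404059063544 63.569765576274136
232.57903996918316 202.4894513945323
233.33560128281016 207.11780659926282
232.30615503743502 200.81883584332599
231.40140439931014 199.11889821455
267.28564806101605 231.08361080511474
```

View pics/m4.png

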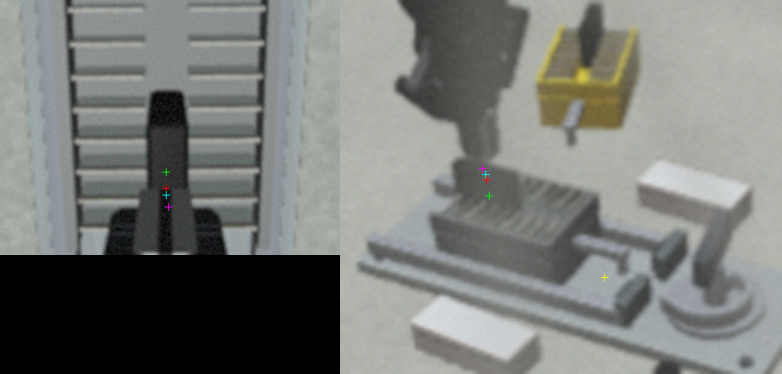

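```bash
python3 - <<'E'
from h import *
from itertools import combinations
def tri(obs):
    A=np.zeros((3,3));b=np.zeros(3)
    for c,u,v in obs:
        o,d=ray(c,u,v);d/=np.linalg.norm(d);M=np.eye(3)-np.outer(d,d);A+=M;b+=M@o
    X=np.linalg.solve(A,b);return X,[np.round(np.array(proj(c,X))-[u,v],1) for c,u,v in obs]
t,sc,w1,w2,w3=[cal(n+'.png') for n in('top0','sc0','w1','w2','w3')]
print('cams',[np.round(-c[1][:3,:3].T@c[1][:3,3],3) for c in(t,sc,w1)],[c[2] for c in (t,sc,w1)])
print('rib mid',tri([(t,425.6,177.6),(sc,233.7,200.5),(w1,320,190)]))
print('rib w12',tri([(w1,320,190),(w2,317,207)]))
print('rib front w123',tri([(w1,320,167.6),(w2,317,173),(w3,318.8,203.5)]))
print('fingertip seen',tri([(sc,232,195.5),(w3,318.5,242)]))
print(manip.get_state()['effort'])
E
```

```text
cams [array([0.35 , 0.147, 0.907]), array([1.299, 0.407, 0.652]), array([0.591, 0.005, 0.421])] [-0.036159926066236935, -0.03188156591755171, -0.03958529898483812]
rib mid (array([ 0.58578972, -0.07880409,  0.08131228]), [array([0.2, 0.5]), array([-1.2, -0.3]), array([-0.2, -3. ])])
rib w12 (array([ 0.58560599, -0.08677647,  0.06299692]), [array([0.1, 0. ]), array([-0.1, -0. ])])
rib front w123 (array([ 0.58774692, -0.05927572,  0.07702736]), [array([ 0.2, -0.2]), array([-0.5,  0.4]), array([ 0.2, -0.1])])
fingertip seen (array([ 0.58726311, -0.07409938,  0.09620518]), [array([1.1, 0.3]), array([2.3, 5.6])])
[ 3.03640445e-03 -4.56129670e+01 -2.08542985e+01 -5.29841873e-04
  1.43989932e-03 -2.72089056e-05]
```

The fingers closed on nothing. Triangulation puts the rib top at z≈0.08 and the visible fingertips at z≈0.095, so the tips seem to stand higher than the stated tool frame says. I'll check this by contact: a gentle touch down on the rib top (84 mm) with the fingers shut.

>>> {"api": "step_arm", "payload": {
  "moves": [0,0,0.002,0,1,0,0,0.004,0,1,0,0,0.006,0,1,0,0,0.008,0,1,0,0,0.008,0,1]
}}

```text
clock: 3.85
position: [0.5851, -0.08, 0.0697]
ee_rot: [-0.0, 0.736, 0.677, -0.0]
contact_force: [0.7, 0.3, -0.1]
width: -0.0001
```

>>> {"api": "step_arm", "payload": {
  "moves": [0,0,0.002,0,1,0,0,0.004,0,1,0,0,0.006,0,1,0,0,0.006,0,1]
}}

```text
clock: 4.25
position: [0.5852, -0.08, 0.0668]
ee_rot: [-0.0, 0.736, 0.677, -0.0]
contact_force: [0.1, -0.1, 0.7]
width: 0.0
```

>>> {"api": "step_arm", "payload": {
  "moves": [0,0,0.002,0,1,0,0,0.004,0,1,0,0,0.006,0,1,0,0,0.006,0,1]
}}

```text
clock: 4.65
position: [0.5854, -0.08, 0.0653]
ee_rot: [0.0, 0.736, 0.677, 0.0]
contact_force: [-2.2, 0.4, 7.4]
width: -0.0001
```

>>> {"api": "step_arm", "payload": {
  "moves": [0,0,0.002,0,1,0,0,0.004,0,1,0,0,0.006,0,1,0,0,0.006,0,1]
}}

```text
clock: 5.05
position: [0.5856, -0.0801, 0.0653]
ee_rot: [0.001, 0.736, 0.677, 0.001]
contact_force: [-6.4, 0.6, 23.6]
width: 0.0002
```

The contact came at reported z=0.0653 with the rib top at 0.084. The fingertips are therefore about 19 mm behind the reported TCP rather than 14 mm ahead, a 33 mm offset that I'll use from here on. I'll lift, open, lower to reported z≈0.043 (tips at 0.062) and grip.

>>> {"api": "step_arm", "payload": {
  "moves": [0,0,-0.04,0,1,0,0,-0.04,0,-1,0,0,-0.04,0,-1,0,0,-0.04,0,-1,0,0,-0.04,0,-1]
}}

```text
clock: 5.55
position: [0.5846, -0.0798, 0.0798]
ee_rot: [-0.001, 0.736, 0.677, -0.001]
contact_force: [-0.2, -0.2, 0.5]
width: 0.0574
```

>>> {"api": "step_arm", "payload": {
  "moves": [0,0,0,0,-1,0,0,0,0,-1,0,0,0,0,-1]
}}

```text
clock: 5.85
position: [0.5852, -0.08, 0.0807]
ee_rot: [-0.0, 0.736, 0.677, -0.0]
contact_force: [-0.5, 1.2, 0.4]
width: 0.0855
```

>>> {"api": "step_arm", "payload": {
  "moves": [0,0,0.025,0,-1,0,0,0.05,0,-1,0,0,0.075,0,0.2,0,0,0.075,0,0.5,0,0,0.075,0,0.5]
}}

```text
clock: 6.35
position: [0.5848, -0.0798, 0.0426]
ee_rot: [-0.001, 0.736, 0.677, -0.0]
contact_force: [0.4, -0.5, -0.5]
width: 0.0437
```

>>> {"api": "step_arm", "payload": {
  "moves": [0,0,0,0,1,0,0,0,0,1,0,0,0,0,1,0,0,0,0,1,0,0,0,0,1],
  "force": 30
}}

```text
clock: 6.85
position: [0.5859, -0.0802, 0.044]
ee_rot: [0.001, 0.736, 0.677, 0.0]
contact_force: [1.0, -0.1, 2.2]
width: 0.0112
```

The grip holds at width 11.2 mm. Now I'll push along tool x, which is dock +y.

>>> {"api": "step_arm", "payload": {
  "moves": [0.016,0,0,0,1,0.032,0,0,0,1,0.048,0,0,0,1,0.064,0,0,0,1,0.08,0,0,0,1]
}}

```text
clock: 7.35
position: [0.589, -0.0399, 0.044]
ee_rot: [0.001, 0.736, 0.677, -0.0]
contact_force: [-0.9, -5.8, 4.8]
width: 0.0114
```

>>> {"api": "step_arm", "payload": {
  "moves": [0.004,0,0,0,1,0.006,0,0,0,1,0.006,0,0,0,1]
}}

```text
clock: 7.65
position: [0.5892, -0.0367, 0.044]
ee_rot: [0.001, 0.735, 0.678, 0.0]
contact_force: [0.0, -3.1, 6.9]
width: 0.0114
```

```bash
python3 -c "
from h import *
print(manip.get_state()['moment'])
im=snap('wrist','w5.png')['frame']
cv2.imwrite('pics/w5c.png',cv2.resize(im[0:260,180:460],None,fx=2.2,fy=2.2,interpolation=cv2.INTER_CUBIC))"
```

```text
[-0.5179524   0.05329772  0.00572585]
```

View pics/w5c.png

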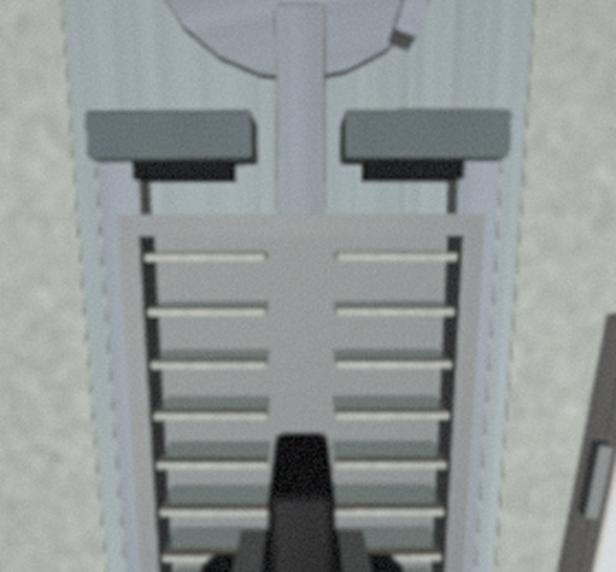

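The view shows the magazine front at about 215 in the crop and the seal pads at about 180, so a gap of a few mm remains. The bolt runs straight between the pillars.

>>> {"api": "step_arm", "payload": {
  "moves": [0.004,0,0,0,1,0.008,0,0,0,1,0.008,0,0,0,1]
}}

```text
clock: 8.0
position: [0.5896, -0.0328, 0.044]
ee_rot: [0.001, 0.736, 0.677, 0.0]
contact_force: [-0.4, -4.1, 5.3]
width: 0.0111
```

>>> {"api": "step_arm", "payload": {
  "moves": [0.002,0,0,0,1,0.004,0,0,0,1,0.004,0,0,0,1]
}}

```text
clock: 8.3
position: [0.5898, -0.031, 0.044]
ee_rot: [0.001, 0.736, 0.677, -0.0]
contact_force: [-0.9, -4.5, 4.3]
width: 0.0113
```

>>> {"api": "step_arm", "payload": {
  "moves": [0.002,0,0,0,1,0.004,0,0,0,1,0.004,0,0,0,1]
}}

```text
clock: 8.6
position: [0.5899, -0.029, 0.044]
ee_rot: [0.001, 0.736, 0.677, -0.0]
contact_force: [-0.4, -4.4, 5.0]
width: 0.0114
```

>>> {"api": "step_arm", "payload": {
  "moves": [0.002,0,0,0,1,0.004,0,0,0,1,0.004,0,0,0,1]
}}

```text
clock: 8.9
position: [0.59, -0.0275, 0.044]
ee_rot: [0.001, 0.735, 0.678, -0.0]
contact_force: [-0.1, -6.2, 5.9]
width: 0.0112
```

>>> {"api": "step_arm", "payload": {
  "moves": [0.002,0,0,0,1,0.003,0,0,0,1,0.003,0,0,0,1]
}}

```text
clock: 9.2
position: [0.5901, -0.0267, 0.0441]
ee_rot: [0.001, 0.735, 0.678, -0.001]
contact_force: [-1.3, -7.2, 6.5]
width: 0.0113
```

The force is rising and the motion slowing, so the magazine is on the seal. I'll give one more small push, then let go, rise and look.

>>> {"api": "step_arm", "payload": {
  "moves": [0.002,0,0,0,1,0.003,0,0,0,1,0.003,0,0,0,1]
}}

```text
clock: 9.5
position: [0.5902, -0.0258, 0.0441]
ee_rot: [0.002, 0.735, 0.678, -0.001]
contact_force: [-1.7, -8.4, 6.0]
width: 0.0115
```

>>> {"api": "step_arm", "payload": {
  "moves": [0,0,0,0,0,0,0,0,0,0,0,0,0,0,0,0,0,0,0,0,0,0,-0.03,0,0]
}}

```text
clock: 10.0
position: [0.5879, -0.0233, 0.0565]
ee_rot: [-0.002, 0.736, 0.677, -0.002]
contact_force: [-0.5, 0.1, -0.0]
width: 0.0426
```

>>> {"api": "step_arm", "payload": {
  "moves": [0,0,-0.1,0,0,0,0,-0.2,0,0,0,0,-0.25,0,0,0.1,0,-0.25,0,0,0.1,0,-0.25,0,0]
}}

```text
clock: 10.5
position: [0.5946, 0.0306, 0.1847]
ee_rot: [-0.001, 0.735, 0.678, 0.002]
contact_force: [0.3, -0.5, -0.5]
width: 0.0426
```

```bash
python3 -c "
from h import *
im=snap('wrist','w6.png')['frame']
cv2.imwrite('pics/w6c.png',cv2.resize(im[0:260,200:440],None,fx=2.3,fy=2.3,interpolation=cv2.INTER_CUBIC))
print(manip.get_state()['position'],manip.get_state()['qpos'])"
```

```text
[0.59393257 0.02824838 0.18378198] [-7.02228302e-02  3.21818009e-01  1.51042011e+00  1.22144958e-03
  1.30899126e+00  9.20295871e-03]
```

View pics/w6c.png

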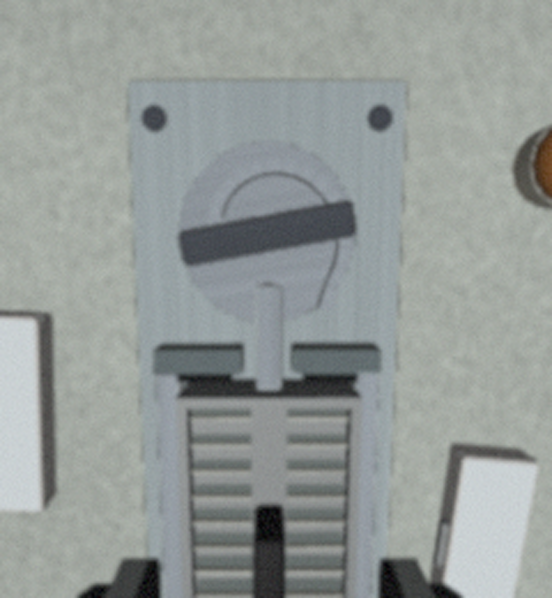

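The view shows the magazine front against the seal and the pin inside the cam's mouth. The wing corners are at about (180,235), (187,265), (357,233) and (350,202), and the disc centre is at about (268,232).

```bash
python3 - <<'E'
from h import *
t=cal('top0.png'); w=cal('w6.png')
f=lambda x,y,z: at_z(w,200+x/2.3-.28,y/2.3-.28,z)
for dz in (0,):
  C=[f(180,235,.076),f(187,265,.076),f(357,233,.076),f(350,202,.076)]
  m=np.mean(C,0); d=(C[2]+C[3]-C[0]-C[1])/2; print('wing ctr',m,'len',np.linalg.norm(d),'yaw',np.arctan2(d[1],d[0]),'wid',np.linalg.norm(C[0]-C[1]))
P=[f(130,80,.012),f(407,80,.012)]; print('plate end',P,np.linalg.norm(P[1]-P[0]))
B=[f(155,118,.012),f(380,118,.012)];print('holes',B)
d=P[1]-P[0]; th=np.arctan2(d[1],d[0]); mm=(P[0]+P[1])/2; print('yaw',th,'cam',mm[:2]+.06*np.array([np.sin(th),-np.cos(th)]))
print('disc',f(268,232,.02))
g=lambda x,y,z: at_z(t,x/5+305-.4,y/5+140-.4,z)
print('top wing',(g(187,82,.076)+g(190,215,.076))/2)
rf=f(268,508,.084); print('rib front',rf)
E
```

```text
wing ctr [0.59946781 0.10004726 0.076     ] len 0.05781969554793393 yaw 0.10257763495166992 wid 0.010020910339282985
plate end [array([0.5497138 , 0.16385097, 0.012     ]), array([0.65899812, 0.15506867, 0.012     ])] 0.1096366315477603
holes [array([0.5579785 , 0.14895117, 0.012     ]), array([0.64765359, 0.14174   , 0.012     ])]
yaw -0.08018964798348438 cam [0.59954974 0.09965263]
disc [0.59945885 0.10117769 0.02      ]
top wing [0.59656019 0.10298903 0.076     ]
rib front [0.59186988 0.00628317 0.084     ]
```

```bash
python3 -c "
from h import *
go(.5995,.1002,.14,.103+np.pi)"
```

```text
move [ 0.1442 -0.0004  0.0877] twist -0.5582 psi 1.4911 q6 0.0092029587112417
```

>>> {"api": "step_arm", "payload": {
  "moves": [0.144,0,0,-0.558,0,0.144,0,0,-0.558,0,0.144,0,0,-0.558,0,0.144,0,0,-0.558,0,0.144,0,0,-0.558,0]
}}

```text
clock: 11.05
position: [0.5995, 0.0972, 0.1824]
ee_rot: [-0.001, 0.434, 0.901, -0.001]
contact_force: [0.7, 0.2, -0.4]
width: 0.0427
```

```bash
python3 -c "
from h import *
go(.5995,.1002,.14,.103+np.pi)"
```

```text
move [0.0046 0.0039 0.0849] twist -0.3184 psi 2.2444 q6 -0.6269489508474083
```

>>> {"api": "step_arm", "payload": {
  "moves": [0,0,0,-0.319,0,0,0,0,-0.319,0,0,0,0,-0.319,0,0,0,0,-0.319,0,0,0,0,-0.319,0]
}}

```text
clock: 11.55
position: [0.5995, 0.0968, 0.1825]
ee_rot: [-0.001, 0.074, 0.997, -0.0]
contact_force: [0.2, -0.5, 0.0]
width: 0.0426
```

```bash
python3 -c "
from h import *
go(.5995,.1002,.1,.103+np.pi)"
```

```text
move [0.0008 0.0069 0.165 ] twist -0.0799 psi 2.9936 q6 -1.3769899040973628
```

>>> {"api": "step_arm", "payload": {
  "moves": [0.001,0.007,0,-0.08,0,0.001,0.007,0.05,-0.08,0,0.001,0.007,0.1,-0.08,0,0.001,0.007,0.14,-0.08,0,0.001,0.007,0.14,-0.08,0]
}}

```text
clock: 12.05
position: [0.5971, 0.1002, 0.1097]
ee_rot: [-0.004, -0.049, 0.999, -0.0]
contact_force: [-0.4, -0.3, -0.6]
width: 0.0424
```

```bash
python3 -c "
from h import *
go(.5995,.1002,.029,.103+np.pi); s=manip.get_state();print(s['position'],s['moment'])
im=snap('wrist','w7.png')['frame']; c=cal('w7.png');print(proj(c,[.5995,.1002,.076]))
cv2.imwrite('pics/w7c.png',im[40:400,120:520])"
```

```text
move [-0.0061 -0.0006  0.1613] twist -0.0019 psi -3.0444 q6 -1.6161744550596464
[0.59708675 0.10023558 0.10968045] [-0.01364514  0.02944951  0.01102834]
(np.float64(318.46998296039555), np.float64(226.1652388123136))
```

View pics/w7c.png

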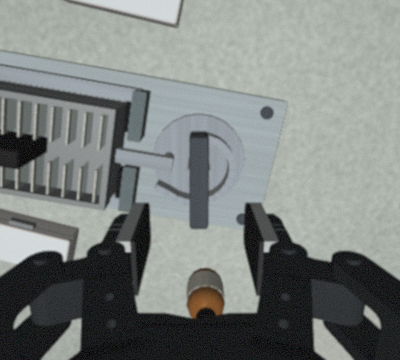

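The wing is upright in the view, centred at u≈319 (predicted 318.5) and midway between the fingers. The pin is inside the mouth and the bottle lies clear beyond it. I'll descend and grip.

>>> {"api": "step_arm", "payload": {
  "moves": [-0.006,0,0.05,-0.002,0,-0.006,0,0.1,-0.002,0,-0.006,0,0.14,-0.002,0,-0.006,0,0.16,-0.002,0,-0.006,0,0.16,-0.002,0]
}}

```text
clock: 12.6
position: [0.6028, 0.101, 0.0329]
ee_rot: [-0.001, -0.052, 0.999, -0.0]
contact_force: [-0.9, -0.5, 0.2]
width: 0.0427
```

```bash
python3 -c "
from h import *
go(.5995,.1002,.029,.103+np.pi); s=manip.get_state();print(s['position'],s['moment'],s['contact_force'])"
```

```text
move [ 0.0067 -0.001   0.0079] twist 0.0002 psi -3.0379 q6 -1.6220247526616065
[0.60276525 0.10103331 0.03293905] [ 0.01080973 -0.00454789  0.04349466] [-0.93360602 -0.51230671  0.21412914]
```

>>> {"api": "step_arm", "payload": {
  "moves": [0,0,0.005,0,0,0,0,0.005,0,0]
}}

```text
clock: 12.8
position: [0.604, 0.1012, 0.0321]
ee_rot: [0.001, -0.052, 0.999, -0.0]
contact_force: [-0.2, -0.2, 0.5]
width: 0.0428
```

```bash
python3 -c "
from h import *
go(.5995,.1002,.029,.103+np.pi)"
```

```text
move [ 0.0093 -0.0011  0.0062] twist 0.0003 psi -3.0378 q6 -1.6219496477822009
```

>>> {"api": "step_arm", "payload": {
  "moves": [0.009,-0.001,0.005,0,0,0.009,-0.001,0.005,0,0,0.009,-0.001,0.005,0,0]
}}

```text
clock: 13.1
position: [0.5985, 0.1002, 0.0288]
ee_rot: [0.0, -0.052, 0.999, -0.0]
contact_force: [0.6, 1.1, 0.1]
width: 0.0427
```

```bash
python3 -c "
from h import *
go(.5995,.1002,.029,.103+np.pi)"
```

```text
move [-0.0019 -0.0003 -0.0004] twist 0.0002 psi -3.0378 q6 -1.6231105190448014
```

Close on the wing.

>>> {"api": "step_arm", "payload": {
  "moves": [-0.001,0,0,0,1,-0.001,0,0,0,1,-0.001,0,0,0,1,-0.001,0,0,0,1,-0.001,0,0,0,1],
  "force": 50
}}

```text
clock: 13.6
position: [0.5993, 0.1015, 0.0289]
ee_rot: [0.0, -0.052, 0.999, 0.001]
contact_force: [-0.7, 5.5, 3.5]
width: 0.0117
```

```bash
cat > st.py <<'E'
from h import *
s=manip.get_state(); m=psi(s); p=np.arctan2(m[1,0],m[0,0])%(2*np.pi)
print('cam',round(-.183+(.103+np.pi-p+1)%(2*np.pi)-1,3),'pos',s['position'].round(4),'F',s['contact_force'].round(1),'M',s['moment'].round(3),'tau6',s['effort'][5],'w',s['width'],'q6',s['qpos'][5])
E
python3 st.py
```

```text
cam -0.183 pos [0.5993 0.1015 0.0289] F [-0.7  5.5  3.5] M [ 0.934  0.18  -0.064] tau6 -0.010496412869542837 w 0.011746626362920851 q6 -1.623034460689568
```

>>> {"api": "step_arm", "payload": {
  "moves": [0,0.003,0,0.04,1,0,0.003,0,0.08,1,0,0.003,0,0.12,1,0,0.003,0,0.16,1,0,0.003,0,0.16,1]
}}

```text
clock: 14.1
position: [0.5994, 0.1017, 0.0289]
ee_rot: [0.0, 0.198, 0.98, -0.0]
contact_force: [0.4, 2.7, 4.7]
width: 0.0121
```

```bash
python3 st.py
```

```text
cam 0.318 pos [0.5994 0.1017 0.0289] F [0.4 2.7 4.7] M [ 0.361  0.127 -0.086] tau6 0.507992897182703 w 0.012063711854487236 q6 -1.1181430623784712
```

>>> {"api": "step_arm", "payload": {
  "moves": [0,0,0,0.04,1,0,0,0,0.08,1,0,0,0,0.12,1,0,0,0,0.16,1,0,0,0,0.2,1]
}}

```text
clock: 14.6
position: [0.5995, 0.1019, 0.0289]
ee_rot: [0.001, 0.492, 0.871, 0.0]
contact_force: [-1.0, 2.5, 3.3]
width: 0.012
```

```bash
python3 st.py
```

```text
cam 0.949 pos [0.5995 0.1019 0.0289] F [-1.   2.5  3.3] M [0.443 0.079 0.084] tau6 -0.9590498730540276 w 0.011963094646874941 q6 -0.4877235725710278
```

>>> {"api": "step_arm", "payload": {
  "moves": [0,0,0,0.04,1,0,0,0,0.08,1,0,0,0,0.12,1,0,0,0,0.16,1,0,0,0,0.16,1]
}}

```text
clock: 15.1
position: [0.5997, 0.1019, 0.0288]
ee_rot: [0.001, 0.692, 0.722, 0.001]
contact_force: [1.0, 3.2, 4.0]
width: 0.0117
```

```bash
python3 st.py
```

```text
cam 1.447 pos [0.5997 0.1019 0.0288] F [1.  3.2 4. ] M [ 0.402 -0.016 -0.049] tau6 0.4942011460661888 w 0.011657819929767584 q6 0.010549676419939816
```

>>> {"api": "step_arm", "payload": {
  "moves": [0,0,0,0.035,1,0,0,0,0.07,1,0,0,0,0.105,1,0,0,0,0.14,1,0,0,0,0.16,1]
}}

```text
clock: 15.6
position: [0.5999, 0.1018, 0.0289]
ee_rot: [0.001, 0.85, 0.527, 0.001]
contact_force: [0.5, 2.3, 3.8]
width: 0.012
```

```bash
python3 st.py
```

```text
cam 1.951 pos [0.5999 0.1018 0.0289] F [0.5 2.3 3.8] M [ 0.461 -0.122  0.055] tau6 -0.25320902466773987 w 0.011980318221093305 q6 0.5138044891386627
```

>>> {"api": "step_arm", "payload": {
  "moves": [0,0,0,0.02,1,0,0,0,0.04,1,0,0,0,0.06,1,0,0,0,0.08,1,0,0,0,0.1,1]
}}

```text
clock: 16.1
position: [0.6, 0.1018, 0.0289]
ee_rot: [0.0, 0.921, 0.388, 0.001]
contact_force: [0.7, 2.9, 3.7]
width: 0.0118
```

```bash
python3 st.py
```

```text
cam 2.264 pos [0.6    0.1018 0.0289] F [0.7 2.9 3.7] M [ 0.489 -0.101  0.113] tau6 -0.39672953076660633 w 0.011752673666788463 q6 0.8270998129539041
```

>>> {"api": "step_arm", "payload": {
  "moves": [0,0,0,0.008,1,0,0,0,0.016,1,0,0,0,0.024,1,0,0,0,0.032,1,0,0,0,0.04,1]
}}

```text
clock: 16.6
position: [0.6, 0.1018, 0.0288]
ee_rot: [0.0, 0.945, 0.328, 0.001]
contact_force: [2.6, 2.0, 4.8]
width: 0.0119
```

```bash
python3 st.py
```

```text
cam 2.393 pos [0.6    0.1018 0.0288] F [2.6 2.  4.8] M [ 0.391 -0.407  0.181] tau6 -0.0774352066218853 w 0.011946354138447225 q6 0.9567021526863677
```

>>> {"api": "step_arm", "payload": {
  "moves": [0,0,0,0.008,1,0,0,0,0.016,1,0,0,0,0.024,1,0,0,0,0.032,1,0,0,0,0.04,1]
}}

```text
clock: 17.1
position: [0.6, 0.1017, 0.0289]
ee_rot: [0.0, 0.963, 0.268, 0.001]
contact_force: [2.6, 1.7, 4.6]
width: 0.0119
```

```bash
python3 st.py
```

```text
cam 2.519 pos [0.6    0.1017 0.0289] F [2.6 1.7 4.6] M [ 0.364 -0.475  0.102] tau6 -0.10599601082503796 w 0.01185524759498001 q6 1.0826801949373839
```

>>> {"api": "step_arm", "payload": {
  "moves": [0,0,0,0.006,1,0,0,0,0.012,1,0,0,0,0.018,1,0,0,0,0.024,1,0,0,0,0.03,1]
}}

```text
clock: 17.6
position: [0.6, 0.1017, 0.0288]
ee_rot: [0.0, 0.975, 0.222, 0.001]
contact_force: [3.1, 2.5, 5.0]
width: 0.012
```

```bash
python3 st.py
```

```text
cam 2.613 pos [0.6    0.1017 0.0288] F [3.1 2.5 5. ] M [ 0.386 -0.475  0.153] tau6 -0.011951549677178264 w 0.012046259492004868 q6 1.1765913209627863
```

>>> {"api": "step_arm", "payload": {
  "moves": [0,0,0,0.006,1,0,0,0,0.012,1,0,0,0,0.018,1,0,0,0,0.024,1,0,0,0,0.03,1]
}}

```text
clock: 18.1
position: [0.6, 0.1017, 0.0288]
ee_rot: [0.0, 0.984, 0.176, 0.001]
contact_force: [2.9, 2.0, 5.3]
width: 0.0121
```

```bash
python3 st.py
```

```text
cam 2.708 pos [0.6    0.1017 0.0288] F [2.9 2.  5.3] M [ 0.343 -0.438  0.108] tau6 -0.012251606094650924 w 0.01208656392662209 q6 1.2708501556178642
```

>>> {"api": "step_arm", "payload": {
  "moves": [0,0,0,0.006,1,0,0,0,0.012,1,0,0,0,0.018,1,0,0,0,0.024,1,0,0,0,0.03,1]
}}

```text
clock: 18.6
position: [0.6, 0.1016, 0.0288]
ee_rot: [0.0, 0.992, 0.129, 0.001]
contact_force: [3.1, 2.1, 4.7]
width: 0.012
```

```bash
python3 st.py
```

```text
cam 2.802 pos [0.6    0.1016 0.0288] F [3.1 2.1 4.7] M [ 0.352 -0.43   0.124] tau6 -0.05552642047405243 w 0.011980715730078093 q6 1.3652126621557823
```

>>> {"api": "step_arm", "payload": {
  "moves": [0,0,0,0.006,1,0,0,0,0.012,1,0,0,0,0.018,1,0,0,0,0.024,1,0,0,0,0.03,1]
}}

```text
clock: 19.1
position: [0.6001, 0.1016, 0.0288]
ee_rot: [0.0, 0.997, 0.083, 0.001]
contact_force: [2.2, 1.4, 4.7]
width: 0.0119
```

```bash
python3 st.py
```

```text
cam 2.896 pos [0.6001 0.1016 0.0288] F [2.2 1.4 4.7] M [ 0.335 -0.459  0.19 ] tau6 0.013390482345130295 w 0.011928272815706176 q6 1.4592712544395685
```

>>> {"api": "step_arm", "payload": {
  "moves": [0,0,0,0.005,1,0,0,0,0.01,1,0,0,0,0.015,1,0,0,0,0.02,1,0,0,0,0.02,1]
}}

```text
clock: 19.6
position: [0.6, 0.1016, 0.0288]
ee_rot: [0.0, 0.999, 0.052, 0.001]
contact_force: [1.8, 1.4, 5.3]
width: 0.012
```

```bash
python3 st.py
```

```text
cam 2.958 pos [0.6    0.1016 0.0288] F [1.8 1.4 5.3] M [ 0.257 -0.471  0.095] tau6 0.1443582633510232 w 0.012013066521005018 q6 1.5217657234382753
```

>>> {"api": "step_arm", "payload": {
  "moves": [0,0,0,0.005,1,0,0,0,0.01,1,0,0,0,0.015,1,0,0,0,0.02,1,0,0,0,0.02,1]
}}

```text
clock: 20.1
position: [0.6001, 0.1016, 0.0288]
ee_rot: [0.0, 1.0, 0.02, 0.001]
contact_force: [2.6, 2.0, 5.9]
width: 0.0119
```

```bash
python3 st.py
```

```text
cam 3.021 pos [0.6001 0.1016 0.0288] F [2.6 2.  5.9] M [ 0.247 -0.457  0.14 ] tau6 0.13519727624952793 w 0.011909093161696999 q6 1.5846313097730496
```

>>> {"api": "step_arm", "payload": {
  "moves": [0,0,0,0.005,1,0,0,0,0.01,1,0,0,0,0.015,1,0,0,0,0.02,1]
}}

```text
clock: 20.5
position: [0.6001, 0.1015, 0.0288]
ee_rot: [0.0, 1.0, -0.011, 0.001]
contact_force: [1.6, 1.2, 5.2]
width: 0.0122
```

```bash
python3 st.py
```

```text
cam 3.084 pos [0.6001 0.1015 0.0288] F [1.6 1.2 5.2] M [ 0.307 -0.506  0.16 ] tau6 0.03738485975190997 w 0.012216514686738855 q6 1.647642768702875
```

>>> {"api": "step_arm", "payload": {
  "moves": [0,0,0,0.005,1,0,0,0,0.01,1,0,0,0,0.015,1,0,0,0,0.02,1]
}}

```text
clock: 20.9
position: [0.6001, 0.1015, 0.0288]
ee_rot: [0.0, 0.999, -0.043, 0.001]
contact_force: [3.0, 1.7, 5.1]
width: 0.0121
```

```bash
python3 st.py
```

```text
cam 3.147 pos [0.6001 0.1015 0.0288] F [3.  1.7 5.1] M [ 0.242 -0.44   0.146] tau6 0.053923510713502765 w 0.01212429265647441 q6 1.7104246179310552
```

>>> {"api": "step_arm", "payload": {
  "moves": [0,0,0,0.005,1,0,0,0,0.01,1,0,0,0,0.015,1,0,0,0,0.02,1]
}}

```text
clock: 21.3
position: [0.6001, 0.1015, 0.0288]
ee_rot: [0.0, 0.997, -0.074, 0.001]
contact_force: [2.7, 1.8, 5.2]
width: 0.012
```

```bash
python3 st.py
```

```text
cam 3.21 pos [0.6001 0.1015 0.0288] F [2.7 1.8 5.2] M [ 0.282 -0.489  0.176] tau6 0.02268079959321767 w 0.011961626109704375 q6 1.7733328044852494
```

>>> {"api": "step_arm", "payload": {
  "moves": [0,0,0,0.005,1,0,0,0,0.01,1,0,0,0,0.015,1,0,0,0,0.02,1]
}}

```text
clock: 21.7
position: [0.6, 0.1014, 0.0288]
ee_rot: [0.0, 0.994, -0.105, 0.001]
contact_force: [3.0, 0.8, 5.2]
width: 0.0119
```

```bash
python3 st.py
```

```text
cam 3.273 pos [0.6    0.1014 0.0288] F [3.  0.8 5.2] M [ 0.275 -0.497  0.158] tau6 0.011073966161347926 w 0.011943309803059713 q6 1.836185268424983
```

>>> {"api": "step_arm", "payload": {
  "moves": [0,0,0,0.005,1,0,0,0,0.01,1,0,0,0,0.015,1,0,0,0,0.02,1]
}}

```text
clock: 22.1
position: [0.6, 0.1014, 0.0289]
ee_rot: [0.0, 0.991, -0.137, 0.001]
contact_force: [2.7, 1.0, 5.0]
width: 0.012
```

```bash
python3 st.py
```

```text
cam 3.335 pos [0.6    0.1014 0.0289] F [2.7 1.  5. ] M [ 0.311 -0.469  0.172] tau6 0.05122968228533864 w 0.011988268198023795 q6 1.8989143396764745
```

>>> {"api": "step_arm", "payload": {
  "moves": [0,0,0,0.005,1,0,0,0,0.01,1,0,0,0,0.015,1,0,0,0,0.02,1]
}}

```text
clock: 22.5
position: [0.6001, 0.1014, 0.0288]
ee_rot: [0.0, 0.986, -0.168, 0.001]
contact_force: [2.8, 1.5, 5.3]
width: 0.0117
```

```bash
python3 st.py
```

```text
cam 3.398 pos [0.6001 0.1014 0.0288] F [2.8 1.5 5.3] M [ 0.249 -0.467  0.296] tau6 0.10019584558904171 w 0.01171121840735577 q6 1.9616745362550863
```

The moment has jumped to 0.30 N m, so it is starting to bind. I'll check with a hold, then take finer steps.

>>> {"api": "step_arm", "payload": {
  "moves": [0,0,0,0.002,1,0,0,0,0.004,1]
}}

```text
clock: 22.7
position: [0.6, 0.1014, 0.0289]
ee_rot: [0.0, 0.985, -0.173, 0.001]
contact_force: [2.5, 1.4, 5.4]
width: 0.0119
```

```bash
python3 st.py
```

```text
cam 3.41 pos [0.6    0.1014 0.0289] F [2.5 1.4 5.4] M [ 0.216 -0.479  0.22 ] tau6 0.19232598133385181 w 0.011926586864557906 q6 1.9737974329289176
```

>>> {"api": "step_arm", "payload": {
  "moves": [0,0,0,0.003,1,0,0,0,0.006,1]
}}

```text
clock: 22.9
position: [0.6, 0.1013, 0.0288]
ee_rot: [0.0, 0.983, -0.183, 0.001]
contact_force: [3.8, 1.0, 4.6]
width: 0.0115
```

```bash
python3 st.py
```

```text
cam 3.429 pos [0.6    0.1013 0.0288] F [3.8 1.  4.6] M [ 0.21  -0.439  0.266] tau6 0.19574465230107307 w 0.011538814403568427 q6 1.9926963758600653
```

>>> {"api": "step_arm", "payload": {
  "moves": [0,0,0,0.003,1,0,0,0,0.006,1]
}}

```text
clock: 23.1
position: [0.6001, 0.1013, 0.0289]
ee_rot: [0.0, 0.981, -0.192, 0.001]
contact_force: [2.3, 1.3, 4.5]
width: 0.0116
```

```bash
python3 st.py
```

```text
cam 3.448 pos [0.6001 0.1013 0.0289] F [2.3 1.3 4.5] M [ 0.203 -0.518  0.277] tau6 0.21317547652870417 w 0.0116201889448332 q6 2.011454993275281
```

>>> {"api": "step_arm", "payload": {
  "moves": [0,0,0,0.003,1,0,0,0,0.006,1]
}}

```text
clock: 23.3
position: [0.6, 0.1013, 0.0288]
ee_rot: [0.0, 0.98, -0.201, 0.001]
contact_force: [2.6, 1.7, 5.3]
width: 0.0125
```

```bash
python3 st.py; python3 st.py
```

```text
cam 3.467 pos [0.6    0.1013 0.0288] F [2.6 1.7 5.3] M [ 0.27  -0.444  0.305] tau6 0.23854686878621578 w 0.012495357486155332 q6 2.030270482936284
cam 3.467 pos [0.6    0.1013 0.0288] F [2.6 1.7 5.3] M [ 0.27  -0.444  0.305] tau6 0.23854686878621578 w 0.012495357486155332 q6 2.030270482936284
```

>>> {"api": "step_arm", "payload": {
  "moves": [0,0,0,0.003,1,0,0,0,0.006,1]
}}

```text
clock: 23.5
position: [0.6001, 0.1013, 0.0288]
ee_rot: [0.0, 0.978, -0.21, 0.001]
contact_force: [2.8, 0.2, 4.8]
width: 0.0117
```

```bash
python3 st.py
```

```text
cam 3.485 pos [0.6001 0.1013 0.0288] F [2.8 0.2 4.8] M [ 0.203 -0.396  0.308] tau6 0.25401187129318714 w 0.011743158082333567 q6 2.0490896140768906
```

>>> {"api": "step_arm", "payload": {
  "moves": [0,0,0,0,1]
}}

```text
clock: 23.6
position: [0.6, 0.1013, 0.0289]
ee_rot: [0.0, 0.978, -0.21, 0.001]
contact_force: [2.6, 1.5, 5.0]
width: 0.0119
```

```bash
python3 st.py
```

```text
cam 3.485 pos [0.6    0.1013 0.0289] F [2.6 1.5 5. ] M [ 0.146 -0.439  0.213] tau6 0.2624166011810303 w 0.011881192345324906 q6 2.0490664233836147
```

>>> {"api": "step_arm", "payload": {
  "moves": [0,0,0,0.004,1,0,0,0,0.008,1,0,0,0,0.012,1]
}}

```text
clock: 23.9
position: [0.6, 0.1013, 0.0289]
ee_rot: [0.0, 0.973, -0.229, 0.001]
contact_force: [3.4, 0.9, 5.4]
width: 0.0117
```

```bash
python3 st.py
```

```text
cam 3.523 pos [0.6    0.1013 0.0289] F [3.4 0.9 5.4] M [ 0.183 -0.517  0.32 ] tau6 0.235949931666255 w 0.011725106860667215 q6 2.0868650665813675
```

>>> {"api": "step_arm", "payload": {
  "moves": [0,0,0,0.003,1,0,0,0,0.006,1]
}}

```text
clock: 24.1
position: [0.6001, 0.1013, 0.0288]
ee_rot: [0.0, 0.971, -0.238, 0.001]
contact_force: [2.9, 1.6, 4.4]
width: 0.0118
```

```bash
python3 st.py
```

```text
cam 3.542 pos [0.6001 0.1013 0.0288] F [2.9 1.6 4.4] M [ 0.208 -0.45   0.263] tau6 0.2855568565428257 w 0.011816021680623238 q6 2.10546581220425
```

>>> {"api": "step_arm", "payload": {
  "moves": [0,0,0,0.004,1,0,0,0,0.008,1,0,0,0,0.012,1]
}}

```text
clock: 24.4
position: [0.6001, 0.1012, 0.0288]
ee_rot: [0.0, 0.967, -0.256, 0.001]
contact_force: [2.2, 1.3, 4.2]
width: 0.0119
```

```bash
python3 st.py
```

```text
cam 3.579 pos [0.6001 0.1012 0.0288] F [2.2 1.3 4.2] M [ 0.163 -0.499  0.533] tau6 0.38305395282804966 w 0.011929225462857084 q6 2.143036304789966
```

>>> {"api": "step_arm", "payload": {
  "moves": [0,0,0,0.002,1]
}}

```text
clock: 24.5
position: [0.6001, 0.1012, 0.0289]
ee_rot: [0.0, 0.966, -0.259, 0.001]
contact_force: [3.6, 0.5, 5.4]
width: 0.0122
```

```bash
python3 st.py
```

```text
cam 3.585 pos [0.6001 0.1012 0.0289] F [3.6 0.5 5.4] M [ 0.206 -0.497  0.512] tau6 0.4942096956074238 w 0.012230065351838357 q6 2.149086071137818
```

The moment rose sharply to about 0.5 N m, so it is now hard on the stop. I won't turn further. I'll ease the commanded angle back slightly and read it again.

>>> {"api": "step_arm", "payload": {
  "moves": [0,0,0,-0.003,1,0,0,0,-0.003,1]
}}

```text
clock: 24.7
position: [0.6, 0.1012, 0.0288]
ee_rot: [0.0, 0.967, -0.254, 0.001]
contact_force: [2.4, -0.2, 5.1]
width: 0.012
```

```bash
python3 st.py
```

```text
cam 3.576 pos [0.6    0.1012 0.0288] F [ 2.4 -0.2  5.1] M [ 0.193 -0.449  0.407] tau6 0.3592459671199322 w 0.01202770471046321 q6 2.1395471747671424
```

>>> {"api": "step_arm", "payload": {
  "moves": [0,0,0,-0.005,1,0,0,0,-0.005,1]
}}

```text
clock: 24.9
position: [0.6, 0.1012, 0.0288]
ee_rot: [0.0, 0.969, -0.247, 0.001]
contact_force: [2.7, 1.1, 6.3]
width: 0.0121
```

```bash
python3 st.py
```

```text
cam 3.56 pos [0.6    0.1012 0.0288] F [2.7 1.1 6.3] M [ 0.142 -0.47   0.264] tau6 0.2082044491544366 w 0.012098494835307021 q6 2.1240550467381794
```

>>> {"api": "step_arm", "payload": {
  "moves": [0,0,0,0,0,0,0,0,0,0,0,0,0,0,0,0,0,0,0,0,0,0,0,0,0]
}}

```text
clock: 25.4
position: [0.5985, 0.1016, 0.0281]
ee_rot: [0.0, 0.969, -0.247, -0.0]
contact_force: [0.8, 0.3, -0.1]
width: 0.0425
```

>>> {"api": "step_arm", "payload": {
  "moves": [0,0,-0.04,0,0,0,0,-0.1,0,0,0,0,-0.18,0,0,0,0,-0.26,0,0,0,0,-0.3,0,0]
}}

```text
clock: 25.9
position: [0.6006, 0.1019, 0.1824]
ee_rot: [-0.001, 0.969, -0.247, 0.003]
contact_force: [0.2, 0.1, 0.2]
width: 0.0428
```

>>> {"api": "step_arm", "payload": {
  "moves": [0.1,0,-0.1,0,0,0.1,0,-0.1,0,0,0.1,0,-0.1,0,0,0.1,0,-0.1,0,0]
}}

```text
clock: 26.3
position: [0.6419, 0.078, 0.2275]
ee_rot: [0.0, 0.969, -0.247, -0.001]
contact_force: [-0.8, -0.4, -0.2]
width: 0.0429
```

```bash
python3 - <<'E'
from h import *
s=manip.get_state(); print(s['position'],s['width'],s['contact_force'])
w=snap('wrist','w8.png')['frame']; t=snap('top','t8.png')['frame']; sc=snap('scene','s8.png')['frame']
a=cv2.resize(w,(640,400))
b=cv2.resize(t[115:240,300:460],None,fx=1.55,fy=1.55); c=cv2.resize(sc[180:290,180:345],None,fx=1.76,fy=1.76)
r=np.zeros((198,640,3),np.uint8); r[:min(198,b.shape[0]),:b.shape[1]]=b[:198]; r[:min(198,c.shape[0]),300:300+c.shape[1]]=c[:198]
cv2.imwrite('pics/f.png',np.vstack([a,r]))
E
```

```text
[0.64186074 0.07797901 0.22749829] 0.04290936432216525 [-0.80044511 -0.42509346 -0.21675087]
```

View pics/f.png

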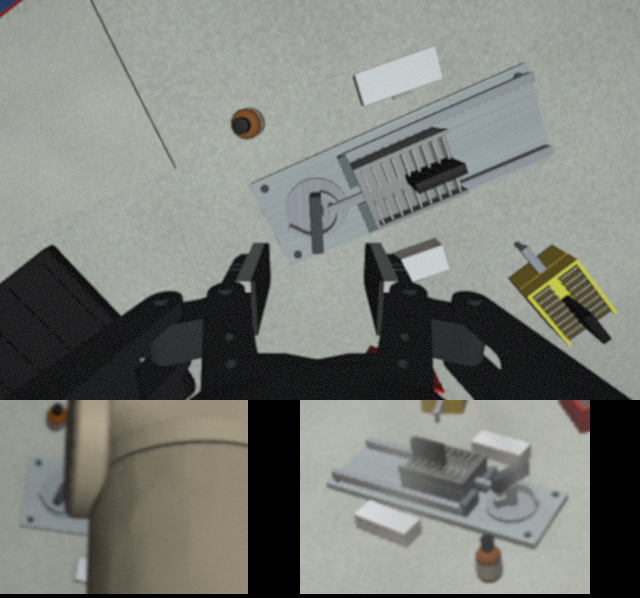

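The last view shows the magazine up against the stop pillars, the hook wrapped behind the pin, and both boxes and the bottle in place. The gripper is open and clear, so I'll hand in.

```bash
python3 -c "
from rig import job
print(job.sign_off())"
```

```text
the job is handed in; nothing more can be done
None
```

I pushed the magazine onto the seal by its rib, turned the cam's wing clockwise to about 3.58 rad where it bound firmly, then let go and handed the job in at about 26.5 s. There was no verdict, so I don't know whether it passed.

**Last checks**
- **Torque:** it was 0.1–0.2 N m while turning, about 0.3 N m from 3.4 rad, then rose sharply to about 0.5 N m. That is above the 0.3–0.4 N m "firmly tight" band but under the 0.6 N m overload. I stopped there and eased the wrist back until it still carried about 0.26 N m forward before opening.
- **Final picture:** the magazine sits at the stop with the hook behind the pin. The boxes and bottle look undisturbed, and the gripper is clear with about zero contact force. I did not re-check the mouse, but the arm never went near it.
- **Not measured:** I had no direct reading of the hook's pull on the bolt (it must be between 14 and 85 N) and did not re-measure the magazine's final position. I infer the clamp from the torque and the picture.

**What failed or disagreed**
- **First rib grasp:** the fingers closed on nothing. Touching the rib top showed the fingertips about 19 mm behind the reported TCP, not 14 mm ahead as stated. I used that correction for both grasps, and both then held.
- **Cameras:** the top and wrist views differed by about 3–4 mm, so I used the wrist values.

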